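# Clip the hook thermometer onto its charging block

### The arm

A 6-joint arm with a two-finger parallel gripper is mounted at the origin on a cart in front of the work surface, level with it; the furniture and walls round the work are solid. World frame = base frame: x ahead of the robot, y to its left, z up, the work surface at z = 0. Lengths are in mm, angles in rad, forces in N, time in s.
With the tool pointing down it reaches from about 350 to 975 mm from the base axis. Payload 7.1 kg.
Tool frame: the origin (TCP) lies on the centre line of the jaws, within the pads' length; the fingertips stand 17 mm ahead of it and the grasp point (between the pads) lies 2 mm behind it (tip_extent is the distance from the TCP to the fingertips, in mm); z points along the fingers, y is the line along which they close (so a half turn about z gives the same grasp; the last joint's range is limited). The gripper opens to 88 mm and grips with 3 to 60 N. Pads are 20 mm wide; open, the fingers measure 115 mm over their backs; the gripper's body (75 mm by 178 mm) begins 61 mm behind the grasp point.
Start: joints at [-1.356, 0.423, 1.63, -0, 1.089, -0.019], TCP at [144.817, -607.975, 239.675] pointing down, gripper open.
Joint ranges: [-3, 3], [-0.9, 2.11], [0.09, 2.58], [-1.31, 4.45], [0.11, 2.69], [-2.54, 2.54]. Speed limits (rad/s): [2.39, 2.39, 3.01, 3.14, 3.14, 3.14].

### API

Orientations are given as a rotation vector (axis times angle).
In Python, from workcell import get_obs, get_image, camera_model, close_job, look_for, outline_of, pinpoint, tip_extent gives the robot as it stands.
- The arm moves only by the shell command python3 -m jog 'ROWS'. ROWS is text: rows parted by semicolons, each of 7 numbers parted by spaces: the shift along the tool's x, y, z as a fraction of full scale, then the turn, a rotation vector about the tool's x, y, z as a fraction of full scale, then the closure, from -1 (fully open) to 1 (shut). A call has 1 to 8 rows; each row is the pose to reach, as a shift and turn from the pose commanded when the call began, along the tool's axes at that moment; what a row does not reach only later rows make up. Full scale, the value 1, is 0.2 m for a shift and 30 degrees for a turn. A row lasts 1/10 s, in which the tool goes at most 50 mm and 8.59 degrees, less where a joint would pass 70% of its speed; a pose out of reach is approached as far as the arm can. A call with a number of a shift or a turn outside -1 to 1 is refused whole. A call with a gripper value outside its range is refused whole. The fingers move at their own pace and stop on an object; the grip force is fixed at half the most. Time passes only in rows, so rows that repeat a pose let the fingers close. It gives the time, the measured TCP pose, the force, the opening and the grip force at its end, in the units of the state.
- get_obs(): the state, without advancing time (a new reading comes with each control period).
- get_image(name): name is "side" or "top" or "wrist"; returns the picture (384x512x3 uint8, red, green, blue); there is no depth.
- camera_model(name): a dict with "fx", "fy", "cx", "cy" (pixels), "dist_coeffs" ([k1, k2, p1, p2, k3] as OpenCV has them; the pictures are not rectified), "origin" and "orientation" of the camera in the world; the wrist camera has in their place "tool_from_camera" (4x4, takes a point from camera to tool coordinates, whose origin is the TCP and whose axes are the flange's). Camera axes: x right, y down, z forward; pixel columns grow to the right and rows downward; lengths in mm; the calibration is good to about 2 mm. A picture is of the moment at which its call begins: read the wrist's pose just before it. camera_model takes no time and is no camera call.
- close_job(): hands the job in; it is judged then, once.
Trained networks look in the newest picture that a camera, given by its name, has taken for a name from the list of things; names that differ only in an ending like _2 or _b are one class to them, and where a whole thing is asked for, a point or a joint stands for the part that bears it (a point fixed in the world has none). Each returns a list of dicts, best first, with "confidence" (0 to 1); they miss things now and then, are a little off and sometimes report something else, mostly with a low value. They report only what shows in the picture. A call takes as long as a camera call. They do not tell look-alikes from the thing itself.
- look_for(target, camera): "xyz" ([x, y, z] in mm, in the coordinates of the camera as it stood for that picture, good to about 4 mm: the middle of the surface that is visible of it).
- outline_of(target, camera): "mask" (384x512 bool, what is visible of it).
- pinpoint(target, camera): "xyz" ([x, y, z] in mm, in the coordinates of the camera as it stood for that picture, good to about 4 mm: a listed point, or the origin of a listed thing).
The state is a dict: "t": time; "qpos": joint angles; "qvel": joint speeds; "joint_torque": joint torques, N m; "ee_pos": TCP position; "orientation": TCP orientation; "ft_force": force on the tool from outside, world axes, zero at the start; "moment": the same for the moment, N m; "width": finger opening in mm; "grasp_force": force on a finger pad.
Only numpy, scipy, OpenCV 4.12 (cv2) and the standard library are available. Lean on these libraries where they do the work, as an engineer would, in place of code of your own. Each camera call takes 0.05 s, during which the arm holds its last target. There are 200 camera calls.

### The job

Put the clip-on thermometer upright on its blue charging block and clip it there: press its sprung orange cap so that the hook comes out down into the channel, gently slide it along until the hook has caught the brass bar right against its shank, then let the cap rise and let go, so that the spring alone holds the bar in the hook. Feel for the bar rather than forcing it (never push on the block harder than about 1.5 kg), and leave the jars, shaker and mug where they are.

Things in the scene. Friction and masses are not known exactly. Their poses are not given: they have to be found in the camera images.
- probe: Clip-on thermometer, loose, 0.2 kg, upright: black sleeve 34 x 28 mm (x, y), 58 high, on a steel foot 36 x 36 x 6. Origin: centre of the foot's underside, z up, +x the way its hook points (orange stripe on that face, grey display on the back). Stem through it on its axis: orange cap above, hook below, moving as one. Lifted by the cap, the spring keeps the hook drawn in.
- cap_grip (a point): Grip point on the orange cap, on the sleeve's axis, 104 mm above the foot's underside when the cap is up; moves with the cap. Axes as the probe's. Cap 20 mm along x, 26 along y, from 85 to 119 mm above the foot's underside; the 27 mm gap under it is needed for the stroke, so grip no lower (fingertips must not meet the sleeve top).
- hook_mouth (a point): Bottom of the hook's mouth (toe's upper face), 7 mm to +x of the sleeve's axis, 6 mm above the foot's underside when drawn in; goes down with the cap. Axes as the probe's. Hook is a J, 8 mm wide (y): shank x -3 to 3 mm, toe 5 mm thick out to x = 13 with a lip 2.5 mm long, 3 high at its end; mouth 7.5 mm long.
- plunger (a joint): Stroke of cap and hook down through the sleeve, m: 0 up, hook hidden in the foot; 0.024 hard stop. Spring 2 N at 0, 7 N at 0.024. With the foot on the block, the lip passes under the bar only beyond 0.019 (press to about 0.0215); after release a bar in the mouth keeps it near 0.016, a bar on the lip 0.018 to 0.019 (not caught well), nothing caught 0.
- dock: Blue charging block, fixed, 121 x 48 mm, 36 high. Origin on the worktop under the channel's middle line, x along it. Open channel 16 mm wide, 29 deep, x -33 to 52 mm, walls 16 thick; the foot stands on both wall tops. A firm 6 mm brass bar crosses it, centre 7 mm below the wall tops, somewhere from x = 8 to 40 mm: differs each time, not measured. Orange mark on -x end, green lamp on +x end.
- dock_start (a point): On the channel's middle line, level with the wall tops, 13 mm to -x of the block's origin; axes as the block's. With the thermometer's axis here and its +x along the block's +x, the hook comes down clear of bar and channel end. Slid from here along +x with the hook out, its shank meets the bar after 15 to 47 mm.
- spice_jar_1: Bystander, loose: glass spice jar with red cap, 45 mm across, 106 tall. Origin at the centre of its underside, z up.
- spice_jar_2: Bystander, loose: second glass spice jar with red cap and green leaves in its picture, 45 mm across, 106 tall. Origin at the centre of its underside, z up.
- salt_shaker: Bystander, loose: glass salt shaker with grey top, 44 mm across, 90 tall. Origin at the centre of its underside, z up.
- enamel_mug: Bystander, loose: white enamel mug with dark blue rim, 88 mm across, 121 over its handle, 71 tall. Origin at the centre of its underside, z up.
Not all that is in view belongs to the job. There is more than one size of the dock; the one meant has the size given above.

How it is judged (in metres and radians):
On the way:
1. the thermometer stands on the block with its cap pressed and its hook out in the channel (value of joint plunger above 0.0175 m and z of hook_mouth in the frame of dock between 0.01 and 0.028 m and y of hook_mouth in the frame of dock between -0.006 and 0.006 m), for 0.1 s.
At the end, for the whole second after the job is handed in: The thermometer stands upright (within 0.08 rad) with its foot on the block's wall tops (within 2 mm), at rest, let go, and the bar lies in the hook's mouth, held by the spring: the released plunger stays at 14.5 to 16.8 mm with the hook in the channel at the bar (value of joint plunger between 0.0145 and 0.0168 m and z of probe in the frame of dock between 0.034 and 0.038 m and x of hook_mouth in the frame of dock between 0.004 and 0.044 m and y of hook_mouth in the frame of dock between -0.006 and 0.006 m and angle between probe's own z axis and vertical below 0.08 rad and linear speed of probe below 0.01 m/s); the robot touches nothing.
It fails at once if the thermometer is pressed or pushed against the block with more than 20 N (contact force between probe and dock above 20 N).
It fails at once if the robot itself pushes on the block with more than 20 N (contact force between any of the arm, the fingers and dock above 20 N).
It fails at once if the thermometer is tipped over (angle between probe's own z axis and vertical above 0.7 rad).
It fails at once if a jar, the shaker or the mug is moved by more than 20 mm (distance of any of spice_jar_1, spice_jar_2, salt_shaker, enamel_mug from where it was at the start of the episode above 0.02 m).
It also fails if it takes over 72 s, if anything falls off the work surface, if the arm or the gripper's body presses on something with over 40 N, if the wrist force passes 120 N, or if a joint passes its speed limit or range.

## Working session

There is one attempt and no reset: what is moved stays moved. The work goes in short steps, Python scripts to look and compute and a shell command to move; the robot and the scene stay as the last step left them, time stands still between calls to the robot, and variables do not carry over. Pictures are saved under pics/ and viewed, at most 10 in all, crops included, and the job is handed in when it is done.

```bash
mkdir -p pics; ls; cat > h.py <<'E'
import numpy as np, cv2
from scipy.spatial.transform import Rotation as R
from workcell import *
def cam(name):
    m=camera_model(name); o=get_obs()
    if 'origin' in m:
        T=np.eye(4); ori=np.array(m['orientation'])
        T[:3,:3]=ori if ori.shape==(3,3) else R.from_rotvec(ori).as_matrix(); T[:3,3]=m['origin']
    else:
        W=np.eye(4); W[:3,:3]=R.from_rotvec(o['orientation']).as_matrix(); W[:3,3]=o['ee_pos']
        T=W@np.array(m['tool_from_camera'])
    K=np.array([[m['fx'],0,m['cx']],[0,m['fy'],m['cy']],[0,0,1]])
    return K,np.array(m['dist_coeffs']),T
def w(T,p): return (T@np.append(p,1))[:3]
def ray(c,uv,z):  # pixel -> world at height z
    K,d,T=c; n=cv2.undistortPoints(np.array([[uv]],float),K,d)[0,0]
    v=T[:3,:3]@np.array([n[0],n[1],1]); return T[:3,3]+v*(z-T[2,3])/v[2]
def px(c,P):
    K,d,T=c; Ti=np.linalg.inv(T); q=(Ti[:3,:3]@np.atleast_2d(P).T).T+Ti[:3,3]
    return cv2.projectPoints(q,np.zeros(3),np.zeros(3),K,d)[0][:,0]
E
python3 - <<'E'
from h import *
np.set_printoptions(precision=1,suppress=True)
ims=[]
for n in ['side','top']:
    c=cam(n); im=get_image(n); cv2.imwrite(f'pics/{n}0.png',im[...,::-1])
    print(n,c[2].round(2).tolist())
    for t in ['probe','dock','dock_start','cap_grip','spice_jar_1','salt_shaker','enamel_mug']:
        for r in pinpoint(t,n)[:3]:
            P=w(c[2],r['xyz']); print(n,t,round(r['confidence'],2),P,px(c,P)[0])
print(camera_model('side')['orientation'],get_obs()['orientation'],get_obs()['t'])
E
```

```text
pics
side [[0.96, -0.2, 0.22, 299.73], [-0.3, -0.61, 0.74, -543.11], [-0.01, -0.77, -0.64, 683.71], [0.0, 0.0, 0.0, 1.0]]
side probe 0.69 [497.1  82.6   0.9] [259.6 229.3]
side dock 0.85 [466.4 244.2   1.3] [230.7 190.8]
side dock 0.65 [293.5 342.3   3.8] [162.1 181. ]
side dock_start 0.89 [271.2 332.8  47.2] [151.5 172.3]
side dock_start 0.78 [455.6 242.1  33.3] [226.3 183. ]
side cap_grip 0.7 [494.7  76.1 105.9] [259.2 199. ]
side spice_jar_1 0.88 [700.2 128.6   3.9] [327.7 199.2]
side spice_jar_1 0.57 [672.9  50.7  -1.9] [331.2 223.2]
side salt_shaker 0.73 [689.2 -16.2   1.7] [350.4 240. ]
side salt_shaker 0.38 [695.8 126.1   1.4] [326.5 200.9]
side enamel_mug 0.68 [696.1 213.2   0.7] [313.  181.2]
top [[0.03, -0.99, 0.15, 345.78], [-1.0, -0.02, 0.01, 154.45], [-0.01, -0.15, -0.99, 1009.61], [0.0, 0.0, 0.0, 1.0]]
top probe 0.82 [497.4  83.4   0.4] [285.5 192. ]
top dock 0.97 [471.2 242.8  -0.7] [222.3 200.8]
top dock 0.72 [295.2 337.1  -3.6] [182.3 269.9]
top dock 0.19 [696.3 222.7  -0. ] [233.3 115.8]
top dock_start 0.67 [463.8 244.9  31.7] [220.3 202.1]
top dock_start 0.67 [499.3  81.3 107.5] [289.9 184.3]
top dock_start 0.6 [272.4 335.6  46. ] [178.8 280.5]
top cap_grip 0.49 [499.8  80.8 104.3] [290.  184.3]
top spice_jar_1 0.77 [678.7  54.3   0.4] [297.4 123.7]
top spice_jar_1 0.68 [697.7 124.2  -1.6] [270.8 116.3]
top salt_shaker 0.74 [680.8  50.3  -0.1] [299. 123.]
top salt_shaker 0.58 [691.7 -15.5  -1.1] [323.9 119.9]
top enamel_mug 0.94 [699.  220.9   2.2] [234.  114.5]
[-2.2  0.3 -0.1] [-3.1 -0.4 -0. ] 0.8
```

```bash
python3 - <<'E'
import cv2,numpy as np
t=cv2.imread('pics/top0.png')[95:305,130:340]; s=cv2.imread('pics/side0.png')[140:270,120:380]
cv2.imwrite('pics/c1.png',cv2.resize(t,None,fx=2.85,fy=2.85,interpolation=3))
cv2.imwrite('pics/c2.png',cv2.resize(s,None,fx=3,fy=3,interpolation=3))
E
```

```text
(no output)
```

View pics/c1.png

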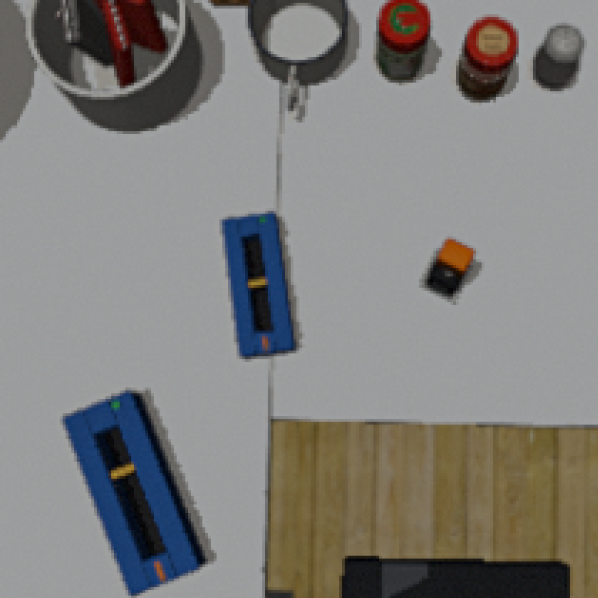

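View pics/c2.png

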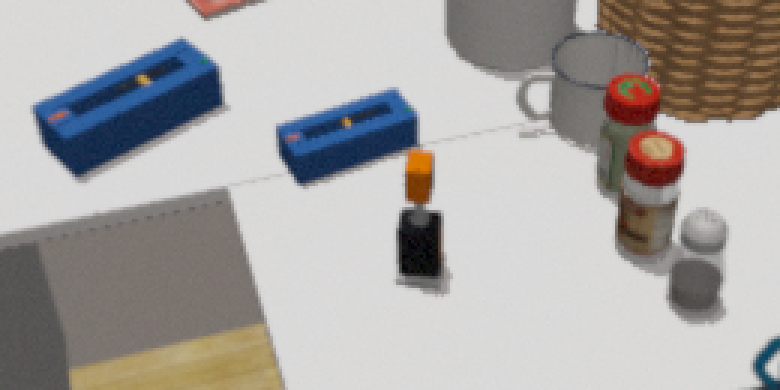

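```bash
cat >> h.py <<'E'
def rect(c,mask,z):
    cn=max(cv2.findContours(mask.astype(np.uint8),0,cv2.CHAIN_APPROX_NONE)[0],key=cv2.contourArea)[:,0]
    P=np.array([ray(c,p,z)[:2] for p in cn.astype(float)]).astype(np.float32)
    (cx,cy),(a,b),th=cv2.minAreaRect(P)
    return np.round([cx,cy,a,b,th],1)
E
python3 - <<'E'
from h import *
np.set_printoptions(precision=1,suppress=True)
c=cam('top'); im=cv2.imread('pics/top0.png'); hsv=cv2.cvtColor(im,cv2.COLOR_BGR2HSV)
b=cv2.inRange(hsv,(100,110,95),(125,255,255)); b=cv2.morphologyEx(b,3,np.ones((3,3)))
n,l,st,ce=cv2.connectedComponentsWithStats(b)
for i in range(1,n):
    if st[i,4]>200: print('blue',ce[i],rect(c,l==i,36))
o=cv2.inRange(hsv,(5,150,120),(20,255,255)); n,l,st,ce=cv2.connectedComponentsWithStats(o)
for i in range(1,n):
    if st[i,4]>5: print('or',ce[i],st[i,4],ray(c,ce[i],36),rect(c,l==i,119) if st[i,4]>40 else '')
g=cv2.inRange(hsv,(45,120,90),(85,255,255)); n,l,st,ce=cv2.connectedComponentsWithStats(g)
for i in range(1,n):
    if st[i,4]>=2: print('gr',ce[i],st[i,4],ray(c,ce[i],36))
m=camera_model('wrist'); print(np.array(m['tool_from_camera']),m['fx'],m['cx'],m['cy'],get_obs()['orientation'],tip_extent if not callable(tip_extent) else tip_extent())
E
```

```text
blue [219.7 193.9] [483.3 246.7 117.7  44.7   9.8]
blue [175.2 267.7] [302.3 347.7 159.4  61.   24. ]
or [300.  105.8] 15 [714.8  51.5  36. ] 
or [301.3 113.6] 9 [694.1  48.1  36. ] 
or [497.6 140.6] 10 [ 642.6 -474.9   36. ] 
or [486.  149.3] 26 [ 617.3 -438.7   36. ] 
or [449.1 151.7] 29 [ 606.8 -334.5   36. ] 
or [465.5 150.3] 6 [ 612.3 -380.2   36. ] 
or [431.9 157.1] 38 [ 590.9 -287.1   36. ] 
or [500.7 164.5] 43 [ 578.3 -478.3   36. ] [ 559.4 -427.8    8.7   51.5   16.9]
or [429.2 163.9] 19 [ 572.9 -278.9   36. ] 
or [409.8 165.6] 70 [ 567.  -227.3   36. ] [ 547.6 -195.7    7.5   67.7    4.7]
or [479.1 166.7] 38 [ 570.2 -415.2   36. ] 
or [462.3 168. ] 7 [ 565.3 -368.1   36. ] 
or [478.2 175.8] 11 [ 546.2 -411.1   36. ] 
or [419.  179.1] 46 [ 533. -250.   36.] [ 516.4 -213.6    6.5   53.7    7.1]
or [289.6 184. ] 82 [512.3  76.   36. ] [497.8  82.6  23.1  17.4  64.4]
or [395.5 180. ] 6 [ 529.1 -188.9   36. ] 
or [ 75.3 180.7] 6 [507.9 615.5  36. ] 
or [420.9 188.8] 10 [ 508.5 -254.1   36. ] 
or [444.1 196.1] 109 [ 491.6 -314.6   36. ] [ 479.7 -282.6   10.4  119.7    7.3]
or [44
[... 408 characters left out ...]
36. ] 
or [414.6 219.8] 59 [ 430.5 -235.    36. ] [ 422.6 -199.8   10.8   45.2    6.4]
or [431.6 218.8] 19 [ 433.7 -279.4   36. ] 
or [498.9 219. ] 9 [ 435.9 -462.8   36. ] 
or [507. 218.] 7 [ 438.7 -486.4   36. ] 
or [489. 220.] 7 [ 433.  -434.6   36. ] 
or [114.8 224.8] 11 [400.1 503.1  36. ] 
or [405.6 226.1] 9 [ 414.6 -211.5   36. ] 
or [ 68.2 238.6] 8 [361.6 621.3  36. ] 
or [185.7 295.3] 7 [237.3 319.3  36. ] 
gr [221.5 172. ] 2 [538.1 244.3  36. ]
gr [170.  236.5] 6 [376.1 363.7  36. ]
[[   0.    -1.    -0.3   82.8]
 [   1.    -0.     0.    -0.3]
 [  -0.    -0.3    1.  -144.9]
 [   0.     0.     0.     1. ]] 274.35369274791367 256.64294290438363 192.8134145477656 [-3.1 -0.4 -0. ] 17.0
```

```bash
cat >> h.py <<'E'
def to(x,y,z,yaw=None):
    o=get_obs(); M=R.from_rotvec(o['orientation']); m=M.as_matrix()
    s=m.T@(np.array([x,y,z])-o['ee_pos'])/200
    psi=np.degrees(np.arctan2(m[1,0],m[0,0])); t=np.zeros(3)
    if yaw is not None:
        a=np.radians(yaw); G=np.array([[np.cos(a),np.sin(a),0],[np.sin(a),-np.cos(a),0],[0,0,-1]])
        t=(R.from_matrix(m.T@G)).as_rotvec()/np.radians(30)
    print('pos',np.round(o['ee_pos'],1),'yaw',round(psi,2),'tilt',np.round(m[2],4),'q',np.round(o['qpos'],2),'t',o['t'])
    print('shift',np.round(s,4),'turn',np.round(t,4),'F',np.round(o['ft_force'],1),'w',o['width'],o['grasp_force'])
E
python3 -c "
from h import *
to(470,90,260,0)"
```

```text
pos [ 144.8 -608.   239.7] yaw 13.4 tilt [ 0. -0. -1.] q [-1.36  0.42  1.63  0.    1.09 -0.02] t 0.8
shift [ 2.3901 -3.0182 -0.1015] turn [-0.     -0.      0.4465] F [-0.8 -0.3  0.3] w 87.80949880529654 0.0
```

```bash
r='0.6 -0.755 -0.025 0 0 0 -1'; python3 -m jog '0.6 -0.755 -0.025 0 0 0 -1;0.6 -0.755 -0.025 0 0 0 -1;0.6 -0.755 -0.025 0 0 0 -1;0.6 -0.755 -0.025 0 0 0 -1;0.6 -0.755 -0.025 0 0 0 -1' && python3 -m jog '0.6 -0.755 -0.025 0 0 0 -1;0.6 -0.755 -0.025 0 0 0 -1;0.6 -0.755 -0.025 0 0 0 -1;0.6 -0.755 -0.025 0 0 0 -1;0.6 -0.755 -0.025 0 0 0 -1' && python3 -m jog '0.6 -0.755 -0.025 0 0 0 -1;0.6 -0.755 -0.025 0 0 0 -1;0.6 -0.755 -0.025 0 0 0 -1;0.6 -0.755 -0.025 0 0 0 -1;0.6 -0.755 -0.025 0 0 0 -1'; python3 -c "
from h import *
to(470,90,260,0)"
```

```text
t: 1.3
ee_pos: [227.5, -429.0, 244.7]
orientation: [-3.117, -0.371, 0.0]
ft_force: [-0.3, -0.3, 0.2]
width: 87.7
grasp_force: 0.0
t: 1.8
ee_pos: [309.6, -255.6, 249.9]
orientation: [-3.119, -0.374, -0.001]
ft_force: [-0.1, 0.1, 0.0]
width: 88.0
grasp_force: 0.0
t: 2.3
ee_pos: [392.5, -81.4, 255.3]
orientation: [3.119, 0.374, 0.003]
ft_force: [-0.2, -0.5, -0.5]
width: 87.9
grasp_force: 0.0
pos [392.5 -81.4 255.3] yaw 13.69 tilt [ 2.1e-03  4.0e-04 -1.0e+00] q [-0.23  0.06  2.08  0.    1.    1.1 ] t 2.3
shift [ 0.5794 -0.7407 -0.0228] turn [ 3.000e-04 -4.100e-03  4.563e-01] F [-0.2 -0.5 -0.5] w 87.90418382836411 0.0
```

```bash
python3 -m jog '0.5 -0.97 -0.02 0 0 0 -1;0.5 -0.97 -0.02 0 0 0 -1;0.5 -0.97 -0.02 0 0 0 -1;0.5 -0.97 -0.02 0 0 0 -1;0.5 -0.97 -0.02 0 0 0.456 -1;0.5 -0.97 -0.02 0 0 0.456 -1;0.5 -0.97 -0.02 0 0 0.456 -1;0.5 -0.97 -0.02 0 0 0.456 -1'; python3 - <<'E'
from h import *
np.set_printoptions(precision=1,suppress=True)
to(450,150,260,0)
c=cam('wrist'); im=get_image('wrist'); cv2.imwrite('pics/w1.png',im[...,::-1])
for t in ['probe','dock','dock_start','cap_grip']:
    for r in pinpoint(t,'wrist')[:3]:
        P=w(c[2],r['xyz']); print(t,round(r['confidence'],2),P,px(c,P)[0])
np.save('w1.npy',c[2])
hsv=cv2.cvtColor(im,cv2.COLOR_RGB2HSV)
b=cv2.inRange(hsv,(100,110,95),(125,255,255)); b=cv2.morphologyEx(b,3,np.ones((3,3)))
n,l,st,ce=cv2.connectedComponentsWithStats(b)
for i in range(1,n):
    if st[i,4]>400: print('blue',ce[i],rect(c,l==i,36))
o=cv2.inRange(hsv,(5,150,120),(20,255,255)); n,l,st,ce=cv2.connectedComponentsWithStats(o)
for i in range(1,n):
    if st[i,4]>15: print('or',ce[i],st[i,4],ray(c,ce[i],36),rect(c,l==i,119) if st[i,4]>40 else '')
E
```

```text
t: 3.1
ee_pos: [442.9, 126.9, 258.6]
orientation: [3.141, -0.006, -0.0]
ft_force: [0.2, 0.8, -0.5]
width: 87.8
grasp_force: 0.0
pos [442.9 126.9 258.6] yaw -0.21 tilt [-0.  0. -1.] q [ 0.2  0.1  2.  -0.   1.   1.8] t 3.1
shift [ 0.  -0.1 -0. ] turn [ 0.  0. -0.] F [ 0.2  0.8 -0.5] w 87.75003476405868 0.0
probe 0.87 [501.1  81.5   0.1] [288.1 124.9]
dock 0.68 [474.1 250.5   0.9] [172.  144.5]
dock 0.6 [287.6 339.5   0. ] [130.2 256.7]
dock_start 0.61 [270.6 332.1  49. ] [122.9 283.2]
cap_grip 0.59 [496.6  79.8 102.5] [300. 135.]
blue [165.9 137.9] [482.4 246.4 117.7  45.3   9.9]
blue [ 98.6 241.8] [320.2 363.3 109.2  63.4  23.7]
or [301. 136.] 215 [489.   68.1  36. ] [497.6  82.4  19.1  14.3  64.4]
```

View pics/w1.png

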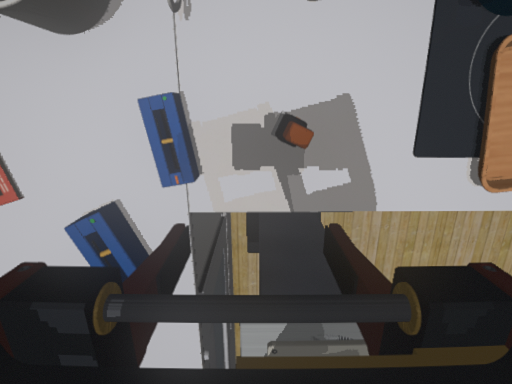

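```bash
python3 -c "
from h import *
to(497.7,82.5,175,-25.6)"
```

```text
pos [442.5 127.3 258.8] yaw -0.3 tilt [ 2.e-04  0.e+00 -1.e+00] q [ 0.25  0.15  1.96 -0.    1.03  1.83] t 3.35
shift [0.277  0.2226 0.4188] turn [-0.000e+00 -4.000e-04  8.434e-01] F [-0.   0.5 -0.3] w 87.96898295134903 0.0
```

```bash
python3 -m jog '0.277 0.223 0.2 0 0 0.28 -1;0.277 0.223 0.419 0 0 0.56 -1;0.277 0.223 0.419 0 0 0.843 -1;0.277 0.223 0.419 0 0 0.843 -1;0.277 0.223 0.419 0 0 0.843 -1;0.277 0.223 0.419 0 0 0.843 -1'; python3 - <<'E'
from h import *
np.set_printoptions(precision=1,suppress=True)
to(497.7,82.5,105,-25.6)
c=cam('wrist'); im=get_image('wrist'); cv2.imwrite('pics/w2.png',im[...,::-1])
hsv=cv2.cvtColor(im,cv2.COLOR_RGB2HSV)
b=cv2.inRange(hsv,(100,110,95),(125,255,255)); b=cv2.morphologyEx(b,3,np.ones((3,3)))
n,l,st,ce=cv2.connectedComponentsWithStats(b)
for i in range(1,n):
    if st[i,4]>400: print('blue',ce[i],rect(c,l==i,36))
for r in pinpoint('cap_grip','wrist')[:2]:
        P=w(c[2],r['xyz']); print(round(r['confidence'],2),P,px(c,P)[0])
# overlay of expected cap top and foot
for a,bb,z in [(10,13,119),(10,13,85),(17,14,58),(18,18,0)]:
    q=np.radians(-25.6); Q=[[497.7+sx*a*np.cos(q)-sy*bb*np.sin(q),82.5+sx*a*np.sin(q)+sy*bb*np.cos(q),z] for sx,sy in [(1,1),(1,-1),(-1,-1),(-1,1)]]
    cv2.polylines(im,[px(c,np.array(Q)).round().astype(int)],True,(0,255,0),1)
cv2.imwrite('pics/w2o.png',cv2.resize(im[60:320,100:450,::-1],None,fx=2.2,fy=2.2))
E
```

```text
t: 3.95
ee_pos: [498.0, 83.5, 176.1]
orientation: [-3.064, 0.69, -0.003]
ft_force: [0.3, 0.1, 0.4]
width: 87.9
grasp_force: 0.0
pos [498.   83.5 176.1] yaw -25.38 tilt [ 0. -0. -1.] q [0.1 0.3 1.9 0.  0.9 2.2] t 3.95
shift [0.  0.  0.4] turn [-0. -0.  0.] F [0.3 0.1 0.4] w 87.87452443657794 0.0
blue [121.1 236.5] [506.2 250.1  70.7  45.7  10.2]
0.7 [495.8  82.8 102.1] [258.9 210.6]
```

View pics/w2o.png

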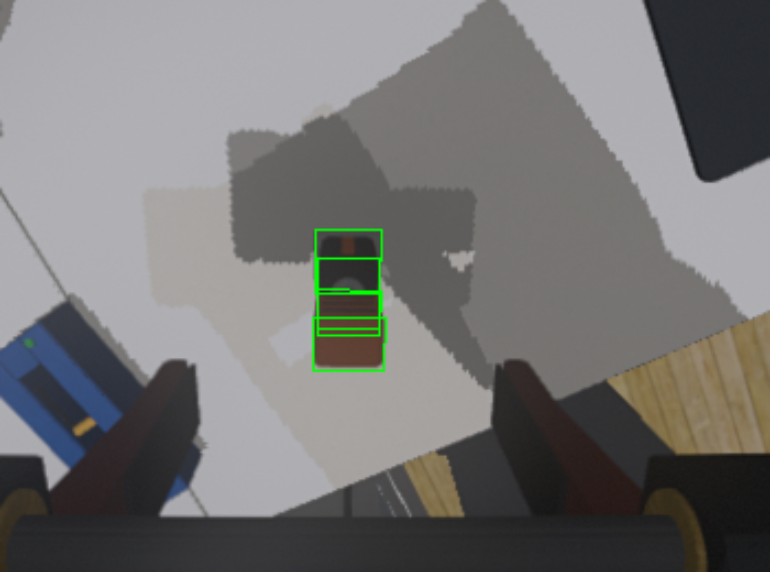

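```bash
python3 -c "
from h import *
to(497.7,82.7,105.5,-25.6)"; python3 -m jog '0.002 0.003 0.12 0 0 0 -1;0.002 0.003 0.24 0 0 0 -1;0.002 0.003 0.35 0 0 0 -1;0.002 0.003 0.353 0 0 0 -1;0.002 0.003 0.353 0 0 0 -1'; python3 -m jog '0 0 0 0 0 0 1;0 0 0 0 0 0 1;0 0 0 0 0 0 1;0 0 0 0 0 0 1;0 0 0 0 0 0 1;0 0 0 0 0 0 1;0 0 0 0 0 0 1;0 0 0 0 0 0 1';  python3 -c "
from h import *
to(497.7,82.7,105,-25.6)"
```

```text
pos [498.   83.6 176.2] yaw -25.43 tilt [ 0.002  -0.0013 -1.    ] q [0.14 0.34 1.94 0.   0.86 2.16] t 4.05
shift [-0.0004  0.0051  0.3537] turn [-0.0026 -0.0038  0.0056] F [0.  0.2 0.2] w 87.54876433863711 0.0
t: 4.55
ee_pos: [497.9, 82.7, 105.0]
orientation: [-3.064, 0.693, -0.001]
ft_force: [0.5, 0.3, 0.2]
width: 87.8
grasp_force: 0.0
t: 5.35
ee_pos: [497.7, 82.4, 104.2]
orientation: [3.064, -0.695, -0.0]
ft_force: [0.2, -0.5, 1.0]
width: 27.2
grasp_force: 0.0
pos [497.7  82.4 104.2] yaw -25.58 tilt [-1.e-04  0.e+00 -1.e+00] q [0.14 0.46 1.98 0.   0.7  2.16] t 5.35
shift [-0.0005 -0.0015 -0.0038] turn [0.0001 0.0002 0.0008] F [ 0.2 -0.5  1. ] w 27.154881618976958 0.0
```

```bash
python3 -m jog '0 0 0 0 0 0 1;0 0 0 0 0 0 1;0 0 0 0 0 0 1;0 0 -0.1 0 0 0 1;0 0 -0.25 0 0 0 1;0 0 -0.45 0 0 0 1;0 0 -0.45 0 0 0 1;0 0 -0.45 0 0 0 1'; python3 -c "
from h import *
to(460.7,242.7,195,9.8)"
```

```text
t: 6.15
ee_pos: [497.8, 82.4, 194.6]
orientation: [-3.063, 0.695, -0.002]
ft_force: [0.1, -0.4, -2.4]
width: 25.9
grasp_force: 30.0
pos [497.8  82.4 194.6] yaw -25.57 tilt [ 1.2e-03 -8.0e-04 -1.0e+00] q [0.14 0.31 1.93 0.   0.9  2.16] t 6.15
shift [-0.5133 -0.6428 -0.002 ] turn [-8.0000e-04 -2.6000e-03 -1.1791e+00] F [ 0.1 -0.4 -2.4] w 25.91752830955057 29.996582865715027
```

```bash
python3 -m jog '-0.15 -0.18 0 0 0 -0.2 1;-0.3 -0.36 0 0 0 -0.45 1;-0.45 -0.53 0 0 0 -0.7 1;-0.513 -0.643 0 0 0 -0.95 1;-0.513 -0.643 0 0 0 -0.98 1;-0.513 -0.643 0 0 0 -0.98 1;-0.513 -0.643 0 0 0 -0.98 1'; python3 -c "
from h import *
to(460.7,242.7,175,9.8)"
```

```text
t: 6.85
ee_pos: [460.0, 241.6, 193.1]
orientation: [3.139, 0.102, -0.004]
ft_force: [-0.2, -1.0, -2.0]
width: 26.0
grasp_force: 30.0
pos [460.  241.6 193.1] yaw 3.71 tilt [-0.0023  0.0012 -1.    ] q [ 0.46  0.33  1.9  -0.    0.91  1.97] t 6.85
shift [ 0.004  -0.0055  0.0904] turn [ 0.0021  0.0045 -0.2031] F [-0.2 -1.  -2. ] w 26.021438417047598 29.998880624771118
```

```bash
python3 -m jog '0.004 -0.005 0.09 0 0 -0.203 1;0.004 -0.005 0.12 0.002 0.004 -0.203 1;0.004 -0.005 0.12 0.002 0.004 -0.203 1;0.004 -0.005 0.12 0.002 0.004 -0.203 1'; cat > see.py <<'E'
from h import *
import sys
np.set_printoptions(precision=1,suppress=True)
q=np.radians(9.8); O=np.array([473.5,244.9,0]); Rz=R.from_rotvec([0,0,q]).as_matrix()
def loop(im,c,x0,x1,y,z,col,o=O,Rm=Rz):
    Q=np.array([[x0,y,z],[x1,y,z],[x1,-y,z],[x0,-y,z]])@Rm.T+o
    cv2.polylines(im,[(px(c,Q)*4).round().astype(int)],True,col,1)
c=cam('wrist'); im=cv2.cvtColor(get_image('wrist'),cv2.COLOR_RGB2BGR); cv2.imwrite('pics/%s_raw.png'%sys.argv[1],im)
im=cv2.resize(im,None,fx=4,fy=4,interpolation=3)
loop(im,c,-51,70,24,36,(0,255,0)); loop(im,c,-33,52,8,36,(0,255,255))
o=get_obs(); M=R.from_rotvec(o['orientation']).as_matrix(); Rp=M@np.diag([1,-1,-1]); f=o['ee_pos']+M@[0,0,104.4]
loop(im,c,-18,18,18,0,(255,0,255),f,Rp); loop(im,c,-10,10,13,119,(255,0,255),f,Rp)
print('foot in dock',Rz.T@(f-O))
y0,y1,x0,x1=[4*int(v) for v in sys.argv[2:6]]
im=im[y0:y1,x0:x1]; s=min(800/im.shape[1],600/im.shape[0]); cv2.imwrite('pics/%s.png'%sys.argv[1],cv2.resize(im,None,fx=s,fy=s,interpolation=cv2.INTER_AREA))
to(460.7,242.7,145,9.8)
E
python3 see.py w3 60 300 120 400
```

```text
t: 7.25
ee_pos: [461.5, 243.1, 170.3]
orientation: [-3.129, -0.267, -0.003]
ft_force: [1.1, -0.2, -1.5]
width: 26.3
grasp_force: 30.0
foot in dock [-11.6   0.6  66.3]
pos [461.7 243.4 170.7] yaw 9.78 tilt [ 0. -0. -1.] q [0.5 0.4 1.9 0.  0.9 1.9] t 7.3
shift [-0.   0.   0.1] turn [-0. -0. -0.] F [-0.2 -0.2 -2.5] w 25.996661477960775 29.998858273029327
```

View pics/w3.png

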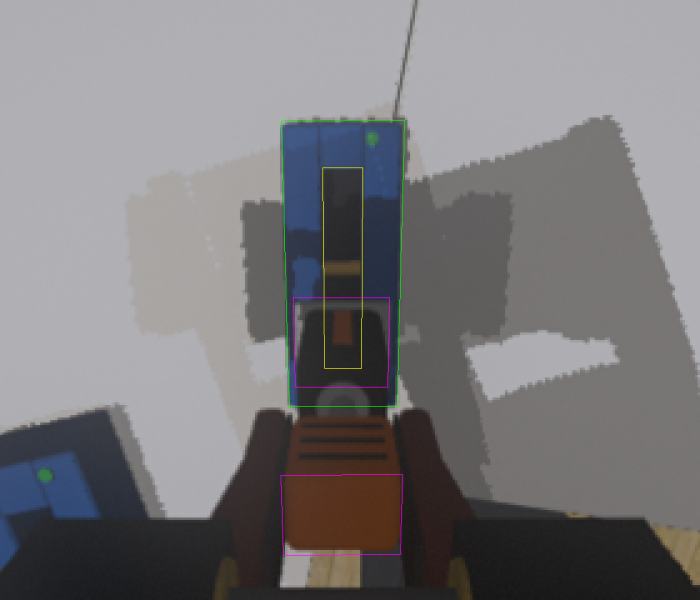

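```bash
python3 - <<'E'
from h import *
from see import O,Rz
E
python3 -m jog '-0.004 0.003 0.05 0 0 0 1;-0.004 0.003 0.1 0 0 0 1;-0.004 0.003 0.13 0 0 0 1;-0.004 0.003 0.135 0 0 0 1;-0.004 0.003 0.135 0 0 0 1;-0.004 0.003 0.135 0 0 0 1' ; python3 - <<'E'
from h import *
q=np.radians(9.8); O=np.array([473.5,244.9,0]); Rz=R.from_rotvec([0,0,q]).as_matrix()
to(460.7,242.7,141,9.8)
E
```

```text
t: 7.95
ee_pos: [460.9, 243.2, 143.4]
orientation: [-3.129, -0.272, -0.004]
ft_force: [0.0, 0.5, -1.5]
width: 25.6
grasp_force: 30.0
pos [460.9 243.2 143.4] yaw 9.92 tilt [ 0.0024 -0.001  -1.    ] q [0.46 0.41 1.93 0.   0.8  1.86] t 7.95
shift [-0.0016  0.0022  0.0119] turn [-0.0019 -0.0045  0.004 ] F [ 0.   0.5 -1.5] w 25.57653326486245 29.99875545501709Traceback (most recent call last):
  File "<stdin>", line 2, in <module>
  File "see.py", line 8, in <module>
    c=cam('wrist'); im=cv2.cvtColor(get_image('wrist'),cv2.COLOR_RGB2BGR); cv2.imwrite('pics/%s_raw.png'%sys.argv[1],im)
                                                                                                         ~~~~~~~~^^^
IndexError: list index out of range
```

```bash
for i in 1; do python3 -m jog '0 0.002 0.005 0 0 0 1;0 0.002 0.01 0 0 0 1;0 0.002 0.01 0 0 0 1'; python3 -m jog '0 0 0.005 0 0 0 1;0 0 0.005 0 0 0 1';python3 -m jog '0 0 0.005 0 0 0 1;0 0 0.005 0 0 0 1';python3 -m jog '0 0 0.005 0 0 0 1;0 0 0.005 0 0 0 1';python3 -m jog '0 0 0.005 0 0 0 1;0 0 0.005 0 0 0 1'; done
```

```text
t: 8.25
ee_pos: [460.8, 242.6, 141.3]
orientation: [-3.129, -0.271, -0.003]
ft_force: [-0.2, 0.2, -2.2]
width: 25.5
grasp_force: 30.0
t: 8.45
ee_pos: [460.9, 242.7, 140.3]
orientation: [-3.129, -0.271, -0.004]
ft_force: [0.0, -0.6, -3.0]
width: 25.6
grasp_force: 30.0
t: 8.65
ee_pos: [461.0, 242.8, 139.5]
orientation: [-3.129, -0.271, -0.004]
ft_force: [-0.4, -0.4, 2.0]
width: 25.8
grasp_force: 30.0
t: 8.85
ee_pos: [461.0, 242.7, 138.4]
orientation: [-3.129, -0.271, -0.004]
ft_force: [-0.2, 0.2, 2.3]
width: 25.9
grasp_force: 30.0
t: 9.05
ee_pos: [461.0, 242.7, 137.3]
orientation: [-3.129, -0.271, -0.004]
ft_force: [1.0, -0.6, 2.4]
width: 25.8
grasp_force: 30.0
```

```bash
python3 -m jog '0 0 0.025 0 0 0 1;0 0 0.05 0 0 0 1;0 0 0.075 0 0 0 1;0 0 0.085 0 0 0 1;0 0 0.092 0 0 0 1;0 0 0.093 0 0 0 1;0 0 0.093 0 0 0 1;0 0 0.093 0 0 0 1'; python3 see.py w4 40 280 120 400
```

```text
t: 9.85
ee_pos: [461.1, 242.8, 118.7]
orientation: [-3.129, -0.271, -0.004]
ft_force: [-0.3, -0.6, 5.6]
width: 26.1
grasp_force: 30.0
foot in dock [-12.3   0.2  14.3]
pos [461.1 242.8 118.7] yaw 9.91 tilt [ 0. -0. -1.] q [0.5 0.5 1.9 0.  0.8 1.9] t 9.9
shift [-0.   0.  -0.1] turn [-0. -0.  0.] F [-0.1 -1.   6. ] w 25.84482966578999 30.000144839286804
```

View pics/w4.png

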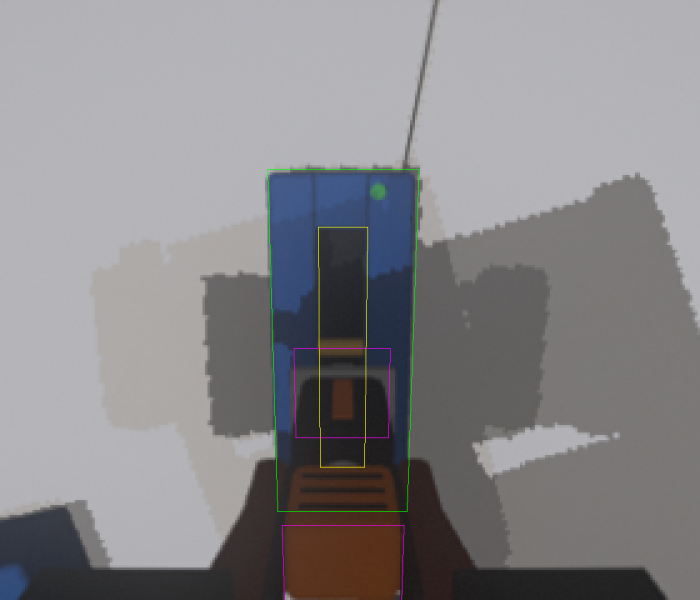

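```bash
python3 - <<'E'
from h import *
q=np.radians(9.8); O=np.array([473.5,244.9,0]); Rz=R.from_rotvec([0,0,q]).as_matrix()
c=cam('wrist')
print(Rz.T@(ray(c,(256.8,178.8),31)-O), Rz.T@(get_obs()['ee_pos']-O))
to(461,242.8,118.7,9.8)
E
```

```text
[10.38385524  0.1586172  31.        ] [-1.25796247e+01  4.08831762e-02  1.18667452e+02]
pos [461.1 242.8 118.7] yaw 9.91 tilt [ 0.0025 -0.001  -1.    ] q [0.46 0.45 1.94 0.   0.75 1.86] t 9.9
shift [-0.0005 -0.0001 -0.0002] turn [-0.002  -0.0048  0.0038] F [-0.1 -1.   6. ] w 25.84482966578999 30.000144839286804
```

```bash
python3 -m jog '0.01 0 0 0 0 0 1;0.02 0 0 0 0 0 1;0.025 0 0 0 0 0 1;0.025 0 0 0 0 0 1'; for i in 1; do python3 -m jog '0.0075 0 0 0 0 0 1;0.0075 0 0 0 0 0 1'; python3 -m jog '0.0075 0 0 0 0 0 1;0.0075 0 0 0 0 0 1'; python3 -m jog '0.0075 0 0 0 0 0 1;0.0075 0 0 0 0 0 1'; python3 -m jog '0.0075 0 0 0 0 0 1;0.0075 0 0 0 0 0 1'; done | grep -E 'pos|force'
```

```text
t: 10.3
ee_pos: [464.5, 243.1, 118.1]
orientation: [-3.13, -0.271, 0.002]
ft_force: [-4.6, -0.6, 6.1]
width: 25.7
grasp_force: 30.0
ee_pos: [465.9, 243.4, 118.1]
ft_force: [-4.2, -0.0, 6.0]
grasp_force: 30.0
ee_pos: [467.4, 243.6, 118.1]
ft_force: [-4.0, -0.5, 6.5]
grasp_force: 30.0
ee_pos: [468.9, 243.8, 118.1]
ft_force: [-3.6, -0.7, 6.0]
grasp_force: 30.0
ee_pos: [470.3, 244.1, 118.1]
ft_force: [-3.8, -0.5, 5.4]
grasp_force: 30.0
```

```bash
for i in 1; do python3 -m jog '0.0075 0 0 0 0 0 1;0.0075 0 0 0 0 0 1'; python3 -m jog '0.0075 0 0 0 0 0 1;0.0075 0 0 0 0 0 1'; python3 -m jog '0.005 0 0 0 0 0 1;0.005 0 0 0 0 0 1'; python3 -m jog '0.005 0 0 0 0 0 1;0.005 0 0 0 0 0 1'; done | grep -E 'pos|force:|orien'
```

```text
ee_pos: [471.8, 244.4, 118.1]
orientation: [-3.13, -0.271, 0.002]
ft_force: [-4.1, 0.1, 5.7]
grasp_force: 30.0
ee_pos: [473.3, 244.6, 118.1]
orientation: [-3.13, -0.271, 0.002]
ft_force: [-3.5, -0.5, 6.4]
grasp_force: 30.0
ee_pos: [474.2, 244.8, 118.1]
orientation: [-3.13, -0.271, 0.002]
ft_force: [-4.3, -0.6, 5.6]
grasp_force: 30.0
ee_pos: [475.2, 245.0, 118.1]
orientation: [-3.13, -0.271, 0.002]
ft_force: [-4.2, -1.3, 6.5]
grasp_force: 30.0
```

```bash
for i in 1; do python3 -m jog '0.005 0 0 0 0 0 1;0.005 0 0 0 0 0 1'; python3 -m jog '0.005 0 0 0 0 0 1;0.005 0 0 0 0 0 1';  done | grep -E 'pos|force:|orien'
```

```text
ee_pos: [476.1, 245.1, 118.1]
orientation: [-3.13, -0.271, 0.002]
ft_force: [-3.9, -0.0, 5.9]
grasp_force: 30.0
ee_pos: [477.2, 245.3, 118.1]
orientation: [-3.13, -0.271, 0.002]
ft_force: [-4.0, -0.8, 6.6]
grasp_force: 30.0
```

```bash
python3 -m jog '0.005 0 0 0 0 0 1;0.005 0 0 0 0 0 1' | grep -E 'pos|force:|orien'
```

```text
ee_pos: [478.1, 245.4, 118.1]
orientation: [-3.13, -0.271, 0.002]
ft_force: [-3.9, -0.2, 4.5]
grasp_force: 30.0
```

```bash
python3 -m jog '0.005 0 0 0 0 0 1;0.005 0 0 0 0 0 1' | grep -E 'pos|force:|orien'
```

```text
ee_pos: [478.5, 245.5, 118.0]
orientation: [3.13, 0.271, -0.004]
ft_force: [-5.1, -0.3, 6.9]
grasp_force: 30.0
```

```bash
python3 -m jog '0.005 0 0 0 0 0 1;0.005 0 0 0 0 0 1' | grep -E 'pos|force:|orien'
```

```text
ee_pos: [479.2, 245.6, 117.9]
orientation: [3.13, 0.271, -0.005]
ft_force: [-6.8, -0.9, 7.4]
grasp_force: 30.0
```

```bash
python3 -m jog '-0.003 0 -0.006 0 0 0 1;-0.003 0 -0.012 0 0 0 1;-0.003 0 -0.018 0 0 0 1;-0.003 0 -0.022 0 0 0 1;-0.003 0 -0.022 0 0 0 1;-0.003 0 -0.022 0 0 0 1' | grep -E 'pos|force:|orien'
```

```text
ee_pos: [479.1, 245.6, 122.4]
orientation: [-3.13, -0.271, 0.003]
ft_force: [-5.8, -0.6, 6.2]
grasp_force: 30.0
```

```bash
python3 -m jog '0 0 -0.0025 0 0 0 1;0 0 -0.0025 0 0 0 1' | grep -E 'pos|force:|orien'
```

```text
ee_pos: [479.1, 245.6, 122.8]
orientation: [-3.13, -0.271, 0.004]
ft_force: [-6.6, 0.5, 3.8]
grasp_force: 30.0
```

```bash
python3 -m jog '0 0 -0.0025 0 0 0 1;0 0 -0.0025 0 0 0 1' | grep -E 'pos|force:|orien'; python3 -m jog '0 0 -0.0025 0 0 0 1;0 0 -0.0025 0 0 0 1' | grep -E 'pos|force:|orien'
```

```text
ee_pos: [479.1, 245.6, 123.3]
orientation: [-3.13, -0.271, 0.003]
ft_force: [-6.0, -0.8, 5.4]
grasp_force: 30.0
ee_pos: [479.1, 245.6, 123.8]
orientation: [-3.13, -0.271, 0.003]
ft_force: [-5.1, -1.0, 4.2]
grasp_force: 30.0
```

```bash
python3 -m jog '0 0 -0.0025 0 0 0 1;0 0 -0.0025 0 0 0 1' | grep -E 'pos|force:|orien'; python3 -m jog '0 0 -0.0025 0 0 0 1;0 0 -0.0025 0 0 0 1' | grep -E 'pos|force:|orien'
```

```text
ee_pos: [479.1, 245.6, 124.3]
orientation: [-3.13, -0.271, 0.003]
ft_force: [-6.4, -0.8, 3.8]
grasp_force: 30.0
ee_pos: [479.1, 245.6, 124.5]
orientation: [-3.13, -0.271, 0.003]
ft_force: [-5.6, 0.1, -0.3]
grasp_force: 30.0
```

```bash
python3 -m jog '-0.006 0 0 0 0 0 1;-0.006 0 0 0 0 0 1' | grep -E 'pos|force:|orien'; python3 -m jog '-0.006 0 0 0 0 0 -1;-0.006 0 0 0 0 0 -1;-0.006 0 0 0 0 0 -1;-0.006 0 0 0 0 0 -1;-0.006 0 0 0 0 0 -1;-0.006 0 0 0 0 0 -1;-0.006 0 0 0 0 0 -1;-0.006 0 0 0 0 0 -1'; python3 -c "
from h import *
to(478,245.6,250,9.8)"
```

```text
ee_pos: [478.8, 245.6, 124.7]
orientation: [-3.129, -0.271, 0.0]
ft_force: [-3.7, -0.1, -6.4]
grasp_force: 30.0
t: 15.5
ee_pos: [478.6, 245.8, 125.6]
orientation: [-3.129, -0.271, -0.003]
ft_force: [-0.8, 0.3, 0.2]
width: 85.5
grasp_force: 0.0
pos [478.6 245.8 125.6] yaw 9.91 tilt [ 0.0022 -0.001  -1.    ] q [0.45 0.46 1.9  0.   0.78 1.85] t 15.5
shift [-1.800e-03 -2.000e-04 -6.218e-01] turn [-0.0018 -0.0043  0.0038] F [-0.8  0.3  0.2] w 85.53303236160444 0.0
```

Released. I'll retreat straight up and look.

```bash
python3 -m jog '0 0 -0.1 0 0 0 -1;0 0 -0.3 0 0 0 -1;0 0 -0.5 0 0 0 -1;0 0 -0.5 0 0 0 -1;0 0 -0.5 0 0 0 -1'|head -2; python3 - <<'E'
from h import *
np.set_printoptions(precision=1,suppress=True)
q=np.radians(9.8); O=np.array([473.5,244.9,0]); Rz=R.from_rotvec([0,0,q]).as_matrix()
f=O+Rz@[4.7,0.2,36]
V=[]
for n,(y0,y1,x0,x1) in {'wrist':(80,280,170,350),'side':(140,230,190,271)}.items():
    c=cam(n); im=cv2.cvtColor(get_image(n),cv2.COLOR_RGB2BGR)
    for t in ['cap_grip','hook_mouth','probe']:
        for r in pinpoint(t,n)[:1]: print(n,t,round(r['confidence'],2),Rz.T@(w(c[2],r['xyz'])-O))
    S=int(600/(y1-y0)); im=cv2.resize(im,None,fx=S,fy=S,interpolation=3)
    for a,b,z,col in [(18,18,0,(255,0,255)),(10,13,119-16,(0,255,0)),(10,13,85-16,(0,255,0)),(17,14,58,(255,255,0))]:
        Q=np.array([[a,b,z],[a,-b,z],[-a,-b,z],[-a,b,z]])@Rz.T+f
        cv2.polylines(im,[(px(c,Q)*S).round().astype(int)],True,col,1)
    im=im[y0*S:y1*S,x0*S:x1*S]; V.append(cv2.resize(im,(400,int(im.shape[0]*400/im.shape[1]))))
h=min(v.shape[0] for v in V); cv2.imwrite('pics/end.png',np.hstack([v[:h] for v in V])[:600])
E
```

```text
t: 16.0
ee_pos: [478.8, 245.8, 226.5]
wrist cap_grip 0.64 [  1.9  -0.8 124. ]
wrist hook_mouth 0.72 [ 173.  -292.5   -4.6]
wrist probe 0.79 [ 5.4 -2.6 32. ]
side cap_grip 0.6 [  1.1  -6.1 127.4]
side probe 0.97 [-1.   0.8 38.7]
```

View pics/end.png

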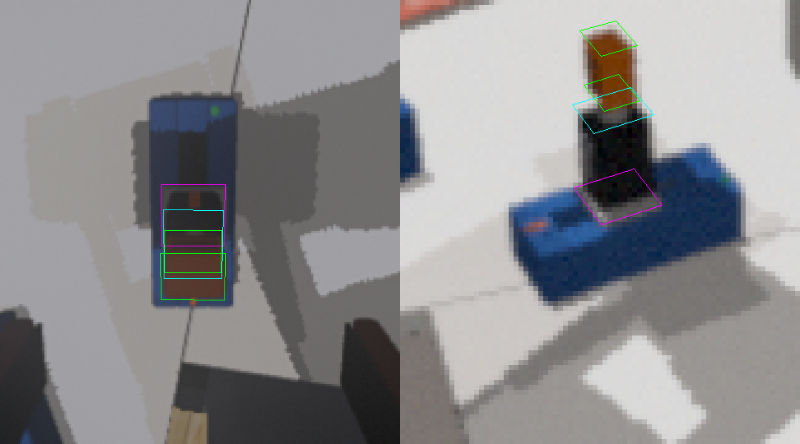

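```bash
python3 -c "
from workcell import *
print(close_job())"
```

```text
the job is handed in; nothing more can be done
None
```

The thermometer stands upright on the small blue block and was handed in about 16 s into the 72 s allowed. `close_job` gave no verdict. The shank met the bar at a 3 N rise over sliding friction, and the spring load passed to the bar at a stroke of about 15.6 mm as the cap rose. The last pictures show the cap held near 16 mm with the gripper clear.

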